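Hang the nesting wine measures on the hook

TASK

Hang the three wine measures on the stand's hook by their eyes, mouths towards the robot: the large copper one first, then the medium steel one, then the small brass one. Slide each one back along the hook and press it gently but firmly home, the large one against the stop collar and each smaller one against the measure behind it so that its bowl nests in the bigger bowl, before fetching the next. Use no rough force on the measures or the hook, leave all three hanging freely, and leave the other things on the chest where they are.

Things in the scene. Friction and masses are not known exactly. Their poses are not given: they have to be found in the camera images.
- large_measure: Large copper-coloured wine measure: a shallow round bowl with an upright handle that has a teardrop eye. Origin in the eye, where the hook's shank axis runs when it hangs. Own -x: bowl's mouth, x: bowl's back, z: up the handle. Starts standing on the chest on its bowl's 36 mm wide flat foot, handle up, origin 105 mm up, mouth towards the robot within 0.3 rad. Loose, 0.09 to 0.2 kg
- large_tab (a point): centre of its flat-sided grip tab, above the eye, 26 mm above the body's origin: 14 mm wide in y, 10 mm deep in x, 25 mm tall clear of the eye's roof
- large_bowl (a point): on the bowl's axis, 64 mm below the body's origin; bowl 80 mm across outside, wall 3 mm, reaching in x from 12 mm before to 14 mm behind this point
- medium_measure: Medium steel-coloured wine measure: a shallow round bowl with an upright handle that has a teardrop eye. Origin in the eye, where the hook's shank axis runs when it hangs. Own -x: bowl's mouth, x: bowl's back, z: up the handle. Starts standing on the chest on its bowl's 26 mm wide flat foot, handle up, origin 95 mm up, mouth towards the robot within 0.3 rad. Loose, 0.09 to 0.2 kg
- medium_tab (a point): centre of its flat-sided grip tab, above the eye, 26 mm above the body's origin: 22 mm wide in y, 10 mm deep in x, 25 mm tall clear of the eye's roof
- medium_bowl (a point): on the bowl's axis, 64 mm below the body's origin; bowl 60 mm across outside, wall 3 mm, reaching in x from 12 mm before to 14 mm behind this point
- small_measure: Small brass-coloured wine measure: a shallow round bowl with an upright handle that has a teardrop eye. Origin in the eye, where the hook's shank axis runs when it hangs. Own -x: bowl's mouth, x: bowl's back, z: up the handle. Starts standing on the chest on its bowl's 20 mm wide flat foot, handle up, origin 85 mm up, mouth towards the robot within 0.3 rad. Loose, 0.09 to 0.2 kg
- small_tab (a point): centre of its flat-sided grip tab, above the eye, 26 mm above the body's origin: 30 mm wide in y, 10 mm deep in x, 25 mm tall clear of the eye's roof
- small_bowl (a point): on the bowl's axis, 64 mm below the body's origin; bowl 40 mm across outside, wall 3 mm, reaching in x from 12 mm before to 14 mm behind this point
- hook_stand: the whole stand, fixed to the chest: foot plate 124 mm across, dark post, steel hook shank, and a black stop collar (20 mm across, 12 mm thick, rigid, fixed) round the shank. The collar's front face is 63 to 83 mm behind hook_root; where is not reported and must be felt. Origin under the foot plate's middle, 125 mm behind and 170 mm below hook_root
- hook_root (a point): on the axis of the hook's level shank (8 mm round bar), where the upturned tip begins, 170 mm above the chest. Own x runs along the shank to the post, away from the robot; z up. A measure hangs with its origin on this axis, the eye's V roof resting on the bar. A press of 6 to 12 N seats it; over 25 N bruises it
- hook_tip (a point): end of the upturned tip's axis, 8 mm before and 7 mm above hook_root, 8 mm round (top 11 mm above the shank's axis). The measures' eyes are 16 mm wide, from 18 mm below the origin up to a 90 degree V roof (apex 5.7 mm above it), frame 14 mm deep in x (7 each way), 24 mm wide; an eye passes the tip with its origin 8 to 13 mm above the shank's axis
- beaker: small stoneware beaker, 63 mm across, 80 mm tall, bystander; origin under its centre
- tasting_glass: stemmed tasting glass, 64 mm across, 155 mm tall, bystander; origin under its centre
- cork_a: wine cork lying down, 23x43 mm, bystander; origin under its centre
- cork_b: wine cork lying down, 23x46 mm, bystander; origin under its centre
- foil_knife: black foil cutter, 33x46x14 mm, bystander; origin under its centre
There are look-alikes about, which are no part of the job. Several things have the shape of the large_measure; the one meant has the colours described above.

How it is judged:
By the outcome, as a careful person would: the job done as asked, in the order asked, and still so for the second after the job is handed in, with the robot touching nothing.
It also fails if it takes over 72 s, if anything falls off the work surface, if the arm or the gripper's body presses on something with over 40 N, if the wrist force passes 120 N, or if a joint passes its speed limit or range.

ROBOT

A 7-joint arm with a two-finger parallel gripper is mounted at the origin on a cart in front of the work surface, level with it; the furniture and walls round the work are solid. World frame = base frame: x ahead of the robot, y to its left, z up, the work surface at z = 0. Lengths are in mm, angles in rad, forces in N, time in s.
With the tool pointing down it reaches from about 425 to 800 mm from the base axis. Payload 8.3 kg.
Tool frame: the origin (TCP) lies midway between the tips of the shut fingers; the grasp point (between the pads) lies 19 mm behind it; z points along the fingers, y is the line along which they close (so a half turn about z gives the same grasp; the last joint's range is limited). The gripper opens to 85 mm and grips with 20 to 120 N. Pads are 22 mm wide; open, the fingers measure 114 mm over their backs; the gripper's body (76 mm by 85 mm) begins 54 mm behind the grasp point. The pads swing forward as they close: fully open they stand 13 mm farther back than shut.
Start: joints at [1.259, 0.383, 0.016, 1.37, -0.006, 1.388, -0.046], TCP at [153.94, -605.727, 231.279] pointing down, gripper open.
Joint ranges: [-2.95, 2.95], [-0.25, 2.06], [-1.52, 1.56], [0.18, 2.33], [-1.44, 4.58], [0.02, 2.06], [-3.01, 3.01]. Speed limits (rad/s): [2.39, 2.39, 3.01, 3.01, 3.14, 3.14, 3.14].

INTERFACE

Orientations are given as a unit quaternion [x, y, z, w].
In Python, from cell import bot, gripper_to, solve_ik, read_camera gives the robot as it stands. The module is installed in compiled form; this text tells all that it offers. Calls block until the motion is done:
- bot.movep(position, orientation): joint-space move of the TCP to a pose.
- bot.line_to(position, ori=None, velocity=150): straight line of the TCP; ori=None keeps the orientation; velocity is the mean speed in mm/s.
- bot.goto_joints(angles): joint-space move.
- gripper_to(opening, grasp_force=None): finger opening in mm; grasp_force is the grip in N (None keeps the last); returns when the fingers have stopped.
- bot.dwell(seconds).
- solve_ik(position, orientation): joint angles nearest the present ones, or None.
- bot.state(): the state.
- read_camera(name): name is "scene" or "top" or "wrist"; returns a dict with "pixels" (400x640x3 uint8, red, green, blue), "intrinsics" (3x3 intrinsics, pixels), "D" ([k1, k2, p1, p2, k3] as OpenCV has them; the pictures are not rectified), "eye" and "orientation" of the camera in the world. Camera axes: x right, y down, z forward; pixel columns grow to the right and rows downward; lengths in mm; the calibration is good to about 2 mm. A picture is of the moment at which its call begins. There is no depth.
A pose or a line that the arm cannot do raises bot.IKError and nothing moves.
- bot.job_done(): hands the job in; it is judged then, once.
The state is a dict: "clock": time; "joint_pos": joint angles; "qd": joint speeds; "tau": joint torques, N m; "position": TCP position; "orientation": TCP orientation; "force": force on the tool from outside, world axes, zero at the start; "moment": the same for the moment, N m; "finger_gap": finger opening in mm; "finger_force": force on a finger pad.
Only numpy, scipy, OpenCV 4.12 (cv2) and the standard library are available. Lean on these libraries where they do the work, as an engineer would, in place of code of your own. Each camera call takes 0.05 s, during which the arm holds its last target. There are 200 camera calls.

## Working session

There is one attempt and no reset: what is moved stays moved. The work goes in short steps, each a Python script; the robot and the scene stay as the last script left them, time stands still between calls to the robot, and variables do not carry over. Pictures are saved under pics/ and viewed, at most 10 in all, crops included, and the job is handed in when it is done.

```bash
mkdir -p pics; python3 - <<'E'
from cell import bot, read_camera
import cv2, numpy as np, pickle
d={}
for n in("scene","top","wrist"):
    c=read_camera(n); d[n]=c
    cv2.imwrite(f"pics/{n}0.png",c["pixels"][:,:,::-1])
    print(n,np.round(c["intrinsics"],1).tolist(),c["D"],c["eye"],c["orientation"])
pickle.dump(d,open("c0.pkl","wb"))
s=bot.state();print({k:np.round(v,3).tolist() for k,v in s.items()})
E
```

```text
scene [[404.8, 0.0, 314.4], [0.0, 404.8, 196.2], [0.0, 0.0, 1.0]] [-0.06793953  0.          0.          0.          0.        ] [-91.85991309 443.73246841 765.79389472] [-0.41217923  0.81337468 -0.36073907  0.19595214]
top [[367.6, 0.0, 314.8], [0.0, 367.6, 197.1], [0.0, 0.0, 1.0]] [-0.06704592  0.          0.          0.          0.        ] [ 386.75777564   18.73004615 1004.79113384] [ 0.71507137 -0.69403411  0.0612148  -0.05694148]
wrist [[282.4, 0.0, 321.6], [0.0, 282.4, 199.3], [0.0, 0.0, 1.0]] [-0.03975024  0.          0.          0.          0.        ] [ 220.61029622 -588.6786517   372.08901652] [ 0.78223996 -0.60786615 -0.08463119  0.10694363]
{'clock': 0.15, 'joint_pos': [1.259, 0.384, 0.016, 1.371, -0.006, 1.388, -0.047], 'qd': [-0.001, -0.002, -0.0, -0.003, 0.002, -0.0, -0.001], 'tau': [0.003, -62.816, 0.846, -37.217, 0.017, 0.011, -0.0], 'position': [153.827, -605.381, 230.498], 'orientation': [0.992, 0.124, -0.0, -0.001], 'force': [-0.812, -0.022, -0.571], 'moment': [0.024, -0.032, 0.013], 'finger_force': 0.0, 'finger_gap': 85.547}
```

View pics/scene0.png

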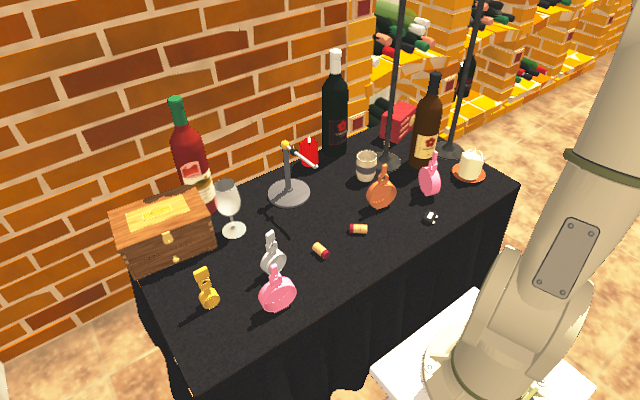

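View pics/top0.png

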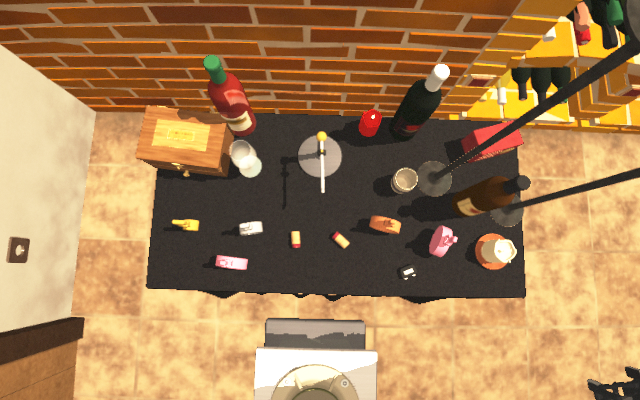

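The scene picture shows the copper measure at about (381,190), steel at (272,255), brass at (207,290) and pink look-alikes at (277,293) and (430,180). The hook tip is near (315,165) and the stand foot near (289,192). In the top picture these are copper (385,225), steel (250,228), brass (185,225), and the hook runs from (322,135) to (322,192). Two tall poles stand at top (435,178) and (510,205).

```bash
cat > h.py <<'E'
import numpy as np, cv2
from scipy.spatial.transform import Rotation as R
def ray(c,px):
    p=cv2.undistortPoints(np.array(px,float).reshape(-1,1,2),c["intrinsics"],c["D"]).reshape(-1,2)
    d=np.c_[p,np.ones(len(p))]@R.from_quat(c["orientation"]).as_matrix().T
    return np.array(c["eye"],float),d/np.linalg.norm(d,axis=1)[:,None]
def plane(c,px,z):
    e,d=ray(c,px); return e+d*((z-e[2])/d[:,2])[:,None]
def tri(obs):
    A=np.zeros((3,3));b=np.zeros(3);L=[]
    for c,px in obs:
        e,d=ray(c,[px]);M=np.eye(3)-np.outer(d[0],d[0]);A+=M;b+=M@e;L.append((e,M))
    p=np.linalg.solve(A,b); return p,max(np.linalg.norm(M@(p-e)) for e,M in L)
def proj(c,P):
    Rm=R.from_quat(c["orientation"]).as_matrix().T
    return cv2.projectPoints(np.array(P,float).reshape(-1,1,3),cv2.Rodrigues(Rm)[0],-Rm@np.array(c["eye"]),c["intrinsics"],c["D"])[0].reshape(-1,2)
E
python3 - <<'E'
from h import *
import pickle
d=pickle.load(open("c0.pkl","rb"));t=d["top"];s=d["scene"]
for n,a in dict(copper=(385,225),steel=(250,228),brass=(185,225)).items(): print(n,plane(t,[a],90).round())
for n,a in dict(pole1=(435,178),pole2=(510,205),foot=(320,156),beaker=(404,180),boxc=(230,175),candle=(495,250),red=(370,134)).items(): print(n,plane(t,[a],0).round())
print("hook tip z~175",plane(t,[(322,192)],175).round(), "scene poles",plane(s,[(390,162),(452,150)],0).round())
print("nadir",proj(t,[[387,19,0],[387,19,100]]).round())
a=t["pixels"][110:260,160:480];b=s["pixels"][130:320,180:450]
im=np.full((600,800,3),0,np.uint8)
a=cv2.resize(t["pixels"][120:205,280:400],(480,340),interpolation=cv2.INTER_CUBIC)
b=cv2.resize(s["pixels"][125:215,255:345],(360,360),interpolation=cv2.INTER_CUBIC)
e=cv2.resize(s["pixels"][225:320,185:300],(320*115//115,264),interpolation=cv2.INTER_CUBIC)
f=cv2.resize(s["pixels"][150:215,355:445],(360,260),interpolation=cv2.INTER_CUBIC)
im[:340,:440]=a[:,:440]; im[:360,440:]=b; im[336:,:320]=e; 
im[340:600,440:800]=f
cv2.imwrite("pics/z1.png",im[:,:,::-1])
E
```

```text
copper [[ 476. -162.   90.]]
steel [[458. 174.  90.]]
brass [[461. 339.  90.]]
pole1 [[ 622. -323.   -0.]]
pole2 [[ 551. -538.    0.]]
foot [[675.   4.   0.]]
beaker [[ 613. -234.    0.]]
boxc [[612. 255.   0.]]
candle [[ 423. -488.   -0.]]
red [[ 745. -138.    0.]]
hook tip z~175 [[539.  -1. 175.]] scene poles [[ 608. -332.    0.]
 [ 534. -539.    0.]]
nadir [[312. 259.]
 [311. 259.]]
```

View pics/z1.png

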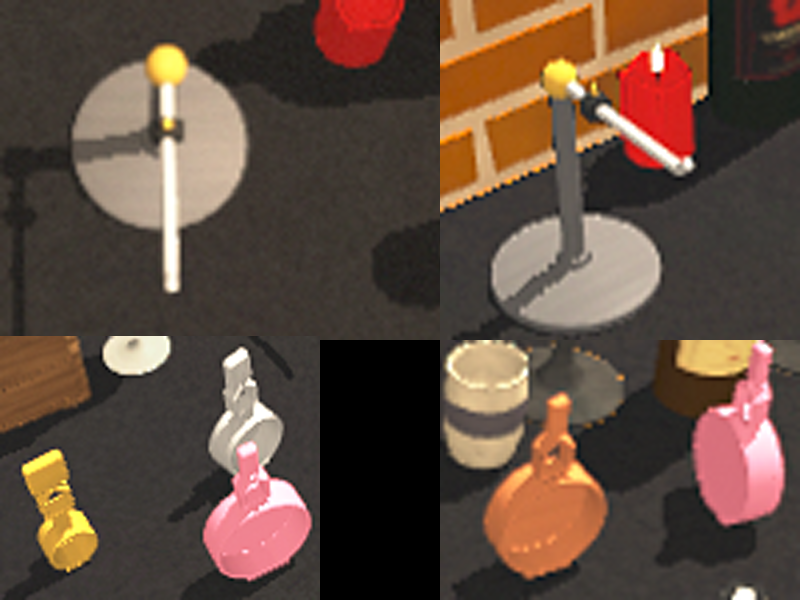

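Copper is bottom right of the collage with its tab at about (558,405), steel's tab is at (237,360), and brass's tab is at (45,465). The hook tip sits at (682,165) in the scene crop, i.e. scene (315.5,166), and at top (323,192.5). Now I'll take close wrist views of copper and the hook.

```bash
cat > look.py <<'E'
from cell import bot, read_camera, gripper_to, solve_ik
import pickle,cv2
from h import *
Q=[0,1,0,0]
def qy(a): return (R.from_euler('z',a)*R.from_quat(Q)).as_quat()
def look(name,p,q=Q):
    bot.movep(p,q); bot.dwell(0.15); c=read_camera("wrist")
    pickle.dump(c,open(name+".pkl","wb")); return c
E
python3 - <<'E'
from look import *
ims=[]
P=dict(L1=(520,-162,260),L2=(480,-100,260),H1=(560,-60,320),H2=(560,60,320))
for p in P.values(): print(solve_ik(p,Q))
for n,p in P.items():
    c=look(n,p); ims.append(c["pixels"]); s=bot.state(); print(n,s["clock"],np.round(c["eye"]),np.round(s["position"],1),np.round(s["force"],1))
im=np.vstack([np.hstack(ims[:2]),np.hstack(ims[2:])])
cv2.imwrite("pics/look1.png",cv2.resize(im,(800,500),interpolation=cv2.INTER_AREA)[:,:,::-1])
E
```

```text
[ 0.78625962  0.25770752 -0.66007764  1.52179037  0.15882395  1.41646598
  1.6885571 ]
[ 0.77453662  0.12717775 -0.69091042  1.65473875  0.08226789  1.38923022
  1.64351413]
[ 0.65524221  0.3130129  -0.79429756  1.35432816  0.22147674  1.56438712
  1.45519964]
[ 0.54004991  0.35299555 -0.94760485  1.35036148  0.28455797  1.57908401
  1.19611563]
L1 2.4167 [ 452. -163.  402.] [ 519.8 -162.7  259.9] [-1.2 -0.2  0. ]
L2 3.0167 [ 412. -101.  402.] [ 480.2 -101.1  259.8] [-0.2  0.7  0.7]
H1 3.725 [491. -61. 461.] [559.2 -61.2 319.3] [ 0.8 -0.1  0.3]
H2 4.475 [492.  59. 462.] [560.2  58.2 319.8] [ 0.2 -1.4  0.4]
```

View pics/look1.png

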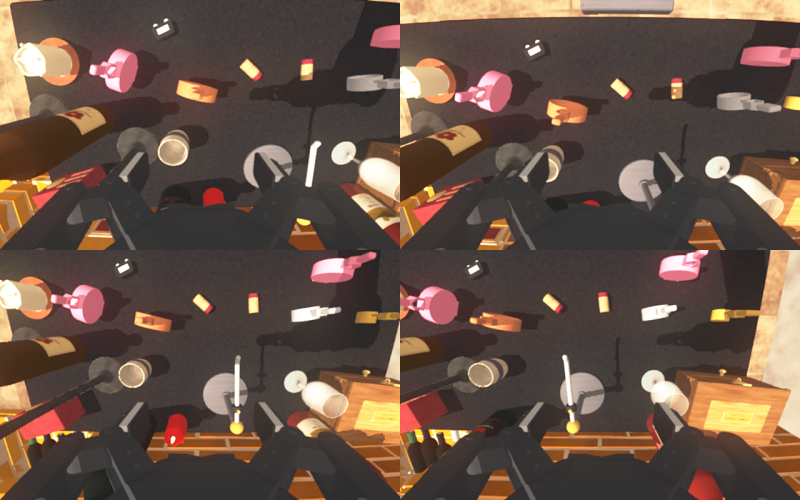

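The wrist views show copper at about L1 (195,90)×1.6 and L2 (565,110), and the hook shank upright at H1 (237,357–430) and H2 (567,357–430). Steel and brass are at the right of H1 and H2. Fingers are clear of the targets.

```bash
cat > seg.py <<'E'
from h import *
def mask(c,kind):
    h=cv2.cvtColor(c["pixels"],cv2.COLOR_RGB2HSV).astype(int);H,S,V=h[...,0],h[...,1],h[...,2]
    m={"copper":(H>=7)&(H<=16)&(S>110)&(S<215)&(V>90),"brass":(H>=20)&(H<=28)&(S>150)&(V>90),"white":(S<45)&(V>120)}[kind]
    return m.astype(np.uint8)
def blob(c,kind,near):
    n,l,st,ce=cv2.connectedComponentsWithStats(mask(c,kind),connectivity=8)
    k=[i for i in range(1,n) if st[i,4]>60]; i=min(k,key=lambda i:np.hypot(*(ce[i]-near)))
    ys,xs=np.nonzero(l==i); return np.c_[xs,ys].astype(float),st[i],ce[i]
E
python3 - <<'E'
from seg import *
import pickle
d={n:pickle.load(open(n+".pkl","rb")) for n in("L1","L2","H1","H2")}
# hook
pl=[]
for n,near in(("H1",(380,215)),("H2",(268,215))):
    pts,st,ce=blob(d[n],"white",near); print(n,st,ce)
    y0=pts[:,1].min(); rows=np.arange(y0+10,min(y0+62,pts[:,1].max()-2)); 
    mid=[];w=[]
    for r in rows:
        x=pts[pts[:,1]==r,0]; mid.append(((x.min()+x.max())/2,r)); w.append(x.max()-x.min()+1)
    e,r=ray(d[n],mid); nrm=np.linalg.svd(r)[2][2]; pl.append((e,nrm)); print(" width",np.round(w[::8],1), "tip", pts[pts[:,1]<=y0+1].mean(0))
    d[n+"t"]=pts[pts[:,1]<=y0+1].mean(0)-[0,1]
(e1,n1),(e2,n2)=pl; u=np.cross(n1,n2);u/=np.linalg.norm(u);u*=np.sign(u[0])
for x in (540,560,600,640): print("axis",x,np.linalg.solve(np.array([n1,n2,[1,0,0]]),[n1@e1,n2@e2,x]).round(1))
print("yaw",np.arctan2(u[1],u[0]),"pitch",np.arcsin(u[2]))
print("tip edge",tri([(d["H1"],d["H1t"]),(d["H2"],d["H2t"])]))
# measures: extremity of handle away from nadir
for kind,vs in dict(copper=(("L1",(313,144)),("L2",(268,176)),("H1",(245,113)),("H2",(155,115))),brass=(("H1",(600,105)),("H2",(540,105))),white=(("H1",(505,103)),("H2",(420,100)))).items():
    for n,near in vs:
        pts,st,ce=blob(d[n],kind,near); nad=proj(d[n],[np.array(d[n]["eye"])*[1,1,0]])[0]
        o=ce-nad;o/=np.linalg.norm(o); k=(pts-nad)@o; top=pts[k>k.max()-1.5].mean(0)
        rect=cv2.minAreaRect(pts.astype(np.float32))
        print(kind,n,st,ce.round(),"ext",top.round(1),plane(d[n],[top],{"copper":143.5,"white":133.5,"brass":123.5}[kind]).round(1),"rect",np.round(rect[1]),round(rect[2],1))
E
```

```text
H1 [ 325  169   71  105 3433] [358.90766094 225.14506263]
 width [ 8.  7.  7. 43. 60. 68. 59.] tip [381.         169.58333333]
H2 [ 256  167   70   83 2436] [283.16420361 215.28817734]
 width [ 8.  8.  8. 45. 57. 66. 54.] tip [264.  167.8]
axis 540 [540.    0.  194.7]
axis 560 [5.600e+02 4.000e-01 1.605e+02]
axis 600 [600.    1.1  91.9]
axis 640 [640.    1.8  23.4]
yaw 0.01791354120651288 pitch -1.04245588483941
tip edge (array([ 5.38052247e+02, -5.02305396e-01,  1.75640808e+02]), np.float64(0.3840882979935517))
copper L1 [ 282  127   67   38 1040] [324. 147.] ext [337.  163.6] [[ 490.2 -148.6  143.5]] rect [65. 28.] 14.0
copper L2 [ 234  158   67   44 1725] [270. 178.] ext [243.8 197.9] [[ 483.1 -175.   143.5]] rect [66. 43.] 4.8
copper H1 [ 214   98   61   33 1032] [248. 116.] ext [215.2 111.8] [[ 481.3 -176.4  143.5]] rect [60. 23.] 13.2
copper H2 [ 111   99   84   32 1573] [159. 115.] ext [111.6 111.3] [[ 479.9 -173.3  143.5]] rect [83. 25.] 11.3
brass H1 [610 261  23   6  64] [621. 264.] ext [631.  265.3] [[682.8 375.4 123.5]] rect [22.  4.] 6.3
brass H2 [499  95  10  17  79] [502. 103.] ext [507.5  95. ] [[462.7 272.5 123.5]] rect [ 7. 17.] 7.6
white H1 [ 466   90   80   26 1200] [499. 101.] ext [544.4  94.5] [[460.7 189.4 133.5]] rect [20. 81.] 82.4
white H2 [386  88  57  26 944] [411.  99.] ext [440.9  91. ] [[460.4 190.  133.5]] rect [20. 58.] 80.3
```

```bash
python3 - <<'E'
from seg import *
import pickle
d={n:pickle.load(open(n+".pkl","rb")) for n in("L1","L2","H1","H2")}
pl=[]
for n,t in(("H1",(381,168.5)),("H2",(264,167))):
    g=cv2.cvtColor(d[n]["pixels"],cv2.COLOR_RGB2HSV).astype(int);c=t[0];mid=[];w=[]
    for r in range(int(t[1])+8,int(t[1])+80):
        v=g[r,:,2];i=int(round(c))
        if v[i]<120: print("stop",r);break
        # half-level edges against plate: brightness >190 & low sat
        k=(v>200)&(g[r,:,1]<60); a=b=i
        while k[a-1] and i-a<9:a-=1
        while k[b+1] and b-i<9:b+=1
        if b-a<11: mid.append(((a+b)/2,r));c=(a+b)/2;w.append(b-a+1)
    print(n,len(mid),w[::6],mid[0],mid[-1]); e,r=ray(d[n],mid); sv=np.linalg.svd(r);pl.append((e,sv[2][2]))
(e1,n1),(e2,n2)=pl;u=np.cross(n1,n2);u/=np.linalg.norm(u);u*=np.sign(u[0])
for x in (550,600): print("axis",x,np.linalg.solve(np.array([n1,n2,[1,0,0]]),[n1@e1,n2@e2,x]).round(1))
print("yaw",np.arctan2(u[1],u[0]),"pitch",np.arcsin(u[2]))
z=lambda a:cv2.resize(a,None,fx=5,fy=5,interpolation=cv2.INTER_CUBIC)
L=z(d["L1"]["pixels"][115:175,275:355]);M=z(d["L2"]["pixels"][150:210,225:305])
A=z(d["H1"]["pixels"][160:220,340:420]);B=z(d["H1"]["pixels"][75:135,470:550])
cv2.imwrite("pics/z2.png",np.vstack([np.hstack([L,M]),np.hstack([A,B])])[:,:,::-1])
E
```

```text
H1 72 [1, 3, 7, 7, 8, 8, 8, 8, 8, 8, 8, 8] (381.0, 176) (379.0, 247)
H2 50 [6, 7, 7, 7, 7, 7, 11, 8, 7] (263.5, 175) (272.5, 246)
axis 550 [550.   -0.8 172.7]
axis 600 [600.    1.1 171.4]
yaw 0.038289629750800074 pitch -0.02526961976424094
```

View pics/z2.png

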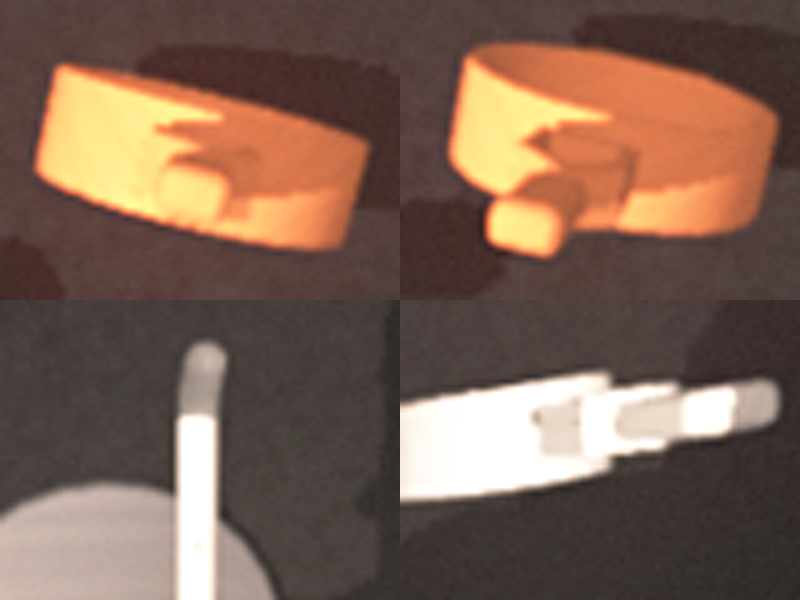

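The crop shows copper's tab top at L1 (313.6,154) and L2 (250.4,195.8), yawed about −0.25 rad. The hook's bend is at H1 (379.4,183), the axis z is about 171–172 and the yaw 0.038, which agrees with the foot position.

```bash
cat > act.py <<'E'
from look import *
YAW=0.038; U=np.array([np.cos(YAW),np.sin(YAW),0]); ROOT=np.array([549.,-0.8,171.]); OFF=15.
def F(n=6):
    f=[]
    for _ in range(n): bot.dwell(0.02); f.append(bot.state()["force"])
    return np.mean(f,0)
def grasp(tab,oz,yaw,w,N=50):
    gripper_to(min(85,w+35)); q=qy(yaw); p=np.array([*tab,oz+OFF])
    bot.movep(p+[0,0,70],q); f0=F(3); bot.line_to(p,velocity=120)
    print("down",bot.state()["position"].round(1),(F(3)-f0).round(1))
    gripper_to(w-6,N); s=bot.state(); print("gap",round(s["finger_gap"],1),"ff",round(s["finger_force"],1))
    f1=F(3); bot.line_to(p+[0,0,90],velocity=150); s=bot.state()
    print("lift gap",round(s["finger_gap"],1),"w",(F()-f0).round(2),"clock",round(s["clock"],2))
def at(s,h,dy=0): return ROOT+U*s+np.array([0,dy,h+OFF])   # TCP for origin s behind root, h above axis
E
python3 - <<'E'
from act import *
d={n:pickle.load(open(n+".pkl","rb")) for n in("L1","L2","H1")}
p,e=tri([(d["L1"],(313.6,154)),(d["L2"],(250.4,195.8))]); print("tab top",p.round(1),e.round(2))
r=plane(d["H1"],[(379.4,183)],174)[0]; print("bend",r.round(1))
if abs(p[2]-143.5)<6 and e<3: grasp(p[:2],105,-0.25,14)
E
```

```text
tab top [ 482.1 -170.   138.6] 0.26
bend [553.8  -1.  174. ]
down [ 482.7 -169.7  120.6] [-0.4 -0.5 -0.1]
gap 12.4 ff 49.1
lift gap 13.0 w [-0.57 -0.78 -2.52] clock 8.03
```

```bash
python3 - <<'E'
from act import *
bot.movep(at(-60,12),qy(YAW)); bot.line_to(at(-30,10.5),velocity=80); bot.dwell(.2)
s=bot.state();print(s["position"].round(1),at(-30,10.5),R.from_quat(s["orientation"]).as_matrix()[:,2].round(3),s["clock"])
c=read_camera("wrist");t=read_camera("scene");pickle.dump((c,t),open("i1.pkl","wb"))
w=cv2.resize(c["pixels"],(640,400))
uv=proj(t,[ROOT])[0].astype(int);print(uv)
z=cv2.resize(t["pixels"][uv[1]-40:uv[1]+60,uv[0]-50:uv[0]+50],(400,400),interpolation=cv2.INTER_CUBIC)
w=cv2.resize(c["pixels"][150:350,220:420],(400,400),interpolation=cv2.INTER_CUBIC)
cv2.imwrite("pics/i1.png",np.hstack([z,w])[:,:,::-1])
E
```

```text
[518.7  -2.  196.6] [519.02165739  -1.93972566 196.5       ] [-0. -0. -1.] 9.5667
[314 166]
```

View pics/i1.png

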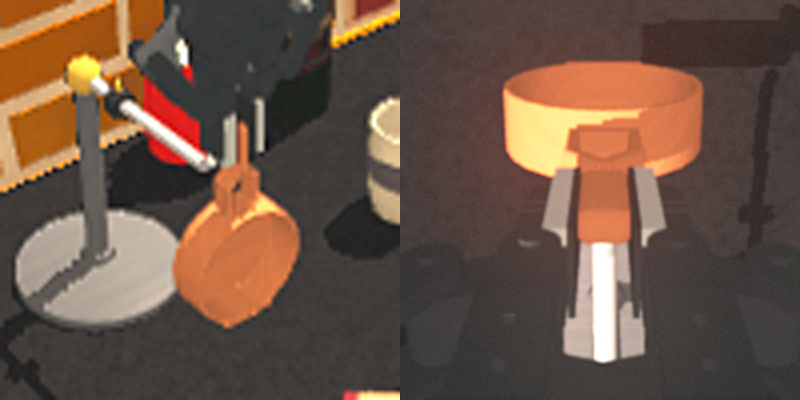

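Left: the copper eye sits right in front of the tip. Right: the wrist view shows the bar centred on the tab (both at x≈604). I'll go in, watching the force.

```bash
cat >> act.py <<'E'
def insert(h=10.5):
    f0=F(); 
    for s in (-24,-18,-12,-6,0,6,12,16):
        bot.line_to(at(s,h),velocity=60); f=F(2)-f0
        if np.linalg.norm(f)>5: print("touch at",s,f.round(1)); return False
    print("inserted",f.round(1)); return True
def seat(s0,smax=85,target=9.,hlow=3.):
    bot.line_to(at(18,hlow),velocity=60); bot.line_to(at(s0,hlow),velocity=80); f0=F(8); h=hlow
    while h>-4:
        h-=0.5; bot.line_to(at(s0,h),velocity=20); f=F(3)-f0
        if f[2]>1.5: break
    print("rest h",h,f.round(1)); s=s0; b=F(6); log=[]; k=1.0
    while s<smax:
        s+=k; bot.line_to(at(s,h),velocity=25); fx=-(F(3)-f0)@U
        log.append((round(s,1),round(fx,1)))
        if fx>2.5: k=0.25
        if fx>target-0.5:
            fx=-(F(6)-f0)@U
            if fx>target-0.7: break
    print("press",log[-10:],"final",round(fx,1),(F(4)-f0).round(1),"clock",round(bot.state()["clock"],2))
    return s,h,fx
E
python3 - <<'E'
from act import *
if insert(): print(seat(45))
E
```

```text
inserted [ 0.3 -0.1  0.7]
rest h -0.5 [-0.3  1.2  3. ]
press [(47.0, np.float64(4.3)), (47.2, np.float64(4.8)), (47.5, np.float64(5.5)), (47.8, np.float64(6.6)), (48.0, np.float64(6.8)), (48.2, np.float64(7.3)), (48.5, np.float64(7.9)), (48.8, np.float64(8.2)), (49.0, np.float64(7.8)), (49.2, np.float64(8.7))] final 8.5 [-8.6  2.6  8.9] clock 18.61
(49.25, -0.5, np.float64(8.527741228823691))
```

Contact at s≈47 with Fz also rising is too early for the collar, so this is friction on the bar. I'll lift slightly and slide on.

```bash
python3 - <<'E'
from act import *
f0=F()
for h in (0.5,1.5): bot.line_to(at(48,h),velocity=30); print(h,(F(4)-f0).round(1))
f0=F(8); s=48
while s<62:
    s+=1; bot.line_to(at(s,1.5),velocity=40); f=F(3)-f0
    if np.linalg.norm(f)>2.5: break
print(s,f.round(1),bot.state()["clock"])
t=read_camera("scene");tt=read_camera("top");c=read_camera("wrist");pickle.dump((c,t,tt),open("i2.pkl","wb"))
uv=proj(t,[ROOT+U*60])[0].astype(int);ut=proj(tt,[ROOT+U*60])[0].astype(int)
z=lambda a,u:cv2.resize(a[u[1]-40:u[1]+60,u[0]-50:u[0]+50],(400,400),interpolation=cv2.INTER_CUBIC)
cv2.imwrite("pics/i2.png",np.hstack([z(t["pixels"],uv),cv2.resize(c["pixels"][150:350,220:420],(400,400),interpolation=cv2.INTER_CUBIC)])[:,:,::-1])
E
```

```text
0.5 [ 6.3 -0.2 -7. ]
1.5 [ 8.3 -2.8 -9.2]
62 [ 0.4 -1.1  0.4] 23.675
```

View pics/i2.png

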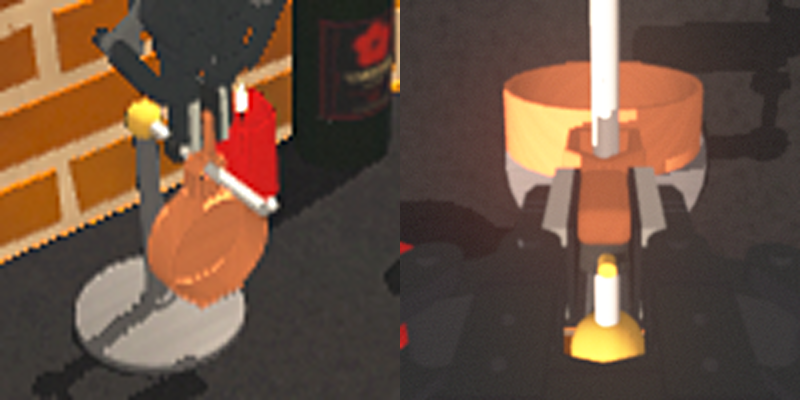

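Left: copper is on the shank with the black collar just behind its eye. Right: the bar is centred under the tab. I'll press on while lifted slightly clear of the bar.

```bash
cat >> act.py <<'E'
def press(s,smax,h,target=9.):
    f0=F(5); log=[]; k=1.0; fx=0
    while s<smax:
        s+=k; bot.line_to(at(s,h),velocity=40); f=F(2)-f0; fx=-f@U; log.append((round(s,2),round(float(fx),1)))
        if fx>2.5: k=0.5 if fx<6 else 0.25
        if fx>target-0.5: break
    print("press",log[-9:],(F(4)-f0).round(1),"clock",round(bot.state()["clock"],2)); return s,fx
E
python3 - <<'E'
from act import *
print(press(62,86,0.8))
E
```

```text
press [(70.0, -0.3), (71.0, 0.2), (72.0, 0.1), (73.0, -0.4), (74.0, 0.1), (75.0, 2.9), (75.5, 5.4), (76.0, 7.7), (76.25, 8.8)] [-8.  -0.9  5.2] clock 28.51
(76.25, np.float64(8.77511040017021))
```

Seated at the collar with about 8.5 N. Release, retreat, and look at steel and brass.

```bash
python3 - <<'E'
from act import *
gripper_to(45); p=bot.state()["position"]; bot.line_to(np.array(p)+[0,0,60],velocity=200)
a=look("S1",(525,175,250)); t=read_camera("scene"); b=look("S2",(525,320,250)); print(bot.state()["clock"])
pickle.dump(t,open("t2.pkl","wb"))
def crop(n,c,P,r=45):
    u=proj(c,[P])[0].astype(int)
    u=np.clip(u,[r,34],[639-r,399-34]); print(n,"origin",u-[r,34]); return cv2.resize(c["pixels"][u[1]-34:u[1]+34,u[0]-r:u[0]+r],(400,302),interpolation=cv2.INTER_CUBIC)
S=(460,178,110);B=(462,345,100)
print("scale",400/90)
im=np.vstack([np.hstack([crop("S1 steel",a,S),crop("S2 steel",b,S)]),np.hstack([crop("S1 brass",a,B),crop("S2 brass",b,B)])])[:598]
cv2.imwrite("pics/s.png",im[:,:,::-1])
uv=proj(t,[ROOT+U*60])[0].astype(int)
cv2.imwrite("pics/t2.png",cv2.resize(t["pixels"][uv[1]-40:uv[1]+60,uv[0]-50:uv[0]+50],(400,400))[:,:,::-1])
E
```

```text
31.2667
scale 4.444444444444445
S1 steel origin [281  88]
S2 steel origin [132  89]
S1 brass origin [445  91]
S2 brass origin [303  90]
```

View pics/s.png

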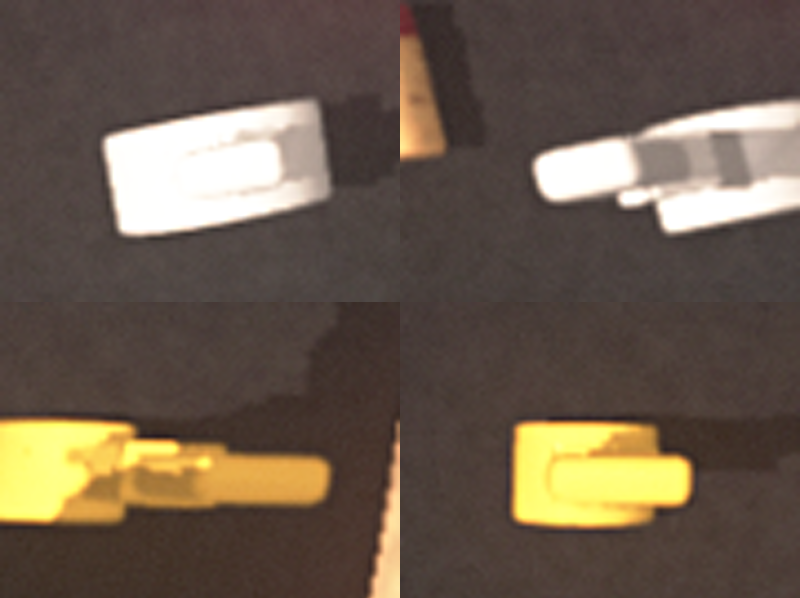

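In S1 the steel tab centre is at (333.2,125.6), in S2 at (173.6,127.3), yaw +0.17. For brass, S2 gives (352.7,130.3) and S1 (503.5,131.3), yaw about 0. Fetching the steel one.

```bash
cat > fetch.py <<'E'
from act import *
def insert2(h=10.5):
    f0=F(4)
    for s in (-16,-8,0,8,16):
        bot.line_to(at(s,h),velocity=80); f=F(2)-f0
        if np.linalg.norm(f)>5: print("touch at",s,f.round(1)); return False
    return True
def hang(obs,oz,yaw,w,s0,smax):
    p,e=tri(obs); print("tab top",p.round(1),e.round(2))
    assert abs(p[2]-oz-38.5)<7 and e<3
    grasp(p[:2],oz,yaw,w)
    g=bot.state()["finger_gap"]; assert abs(g-w)<3,g
    bot.movep(at(-45,11),qy(YAW)); bot.line_to(at(-24,10.5),velocity=80); bot.dwell(.1)
    assert insert2()
    bot.line_to(at(18,1.2),velocity=80); f0=F(4); bot.line_to(at(s0,1.2),velocity=80)
    f=F(3)-f0; print("slid",f.round(1),round(bot.state()["clock"],2)); assert np.linalg.norm(f)<5
    return press(s0,smax,1.0)
E
python3 - <<'E'
from fetch import *
a,b=[pickle.load(open(n+".pkl","rb")) for n in("S1","S2")]
print("brass",tri([(a,(503.5,131.3)),(b,(352.7,130.3))]))
print(hang([(a,(333.2,125.6)),(b,(173.6,127.3))],95,0.17,22,48,72))
E
```

```text
brass (array([467.22557427, 347.84617647, 118.0468996 ]), np.float64(0.01764853381975288))
tab top [462.8 183.9 130.1] 0.32
down [463.1 184.6 110.6] [0.3 0.5 0.4]
gap 20.5 ff 49.2
lift gap 20.6 w [ 0.03 -0.47 -1.89] clock 34.28
slid [-0.2 -0.2 -0.3] 38.08
press [(56.0, -0.5), (57.0, -0.2), (58.0, -0.5), (59.0, -0.5), (60.0, -1.0), (61.0, 3.2), (61.5, 5.4), (62.0, 7.4), (62.25, 8.8)] [-8.5 -1.1  5. ] clock 42.76
(62.25, np.float64(8.844700299170244))
```

View pics/t2.png

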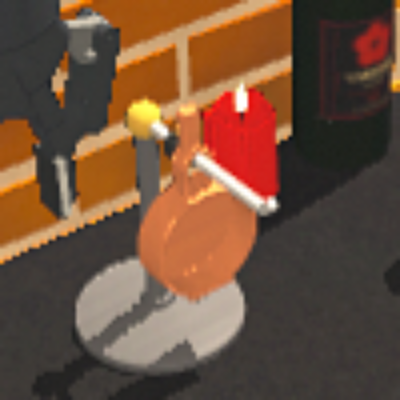

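The picture shows copper hanging at the collar. Steel pressed at 14 mm pitch, as expected when nested. Release it and fetch brass.

```bash
python3 - <<'E'
from fetch import *
gripper_to(50); p=np.array(bot.state()["position"]); bot.line_to(p+[0,0,70],velocity=200)
a,b=[pickle.load(open(n+".pkl","rb")) for n in("S1","S2")]
print(hang([(a,(503.5,131.3)),(b,(352.7,130.3))],85,0.0,30,37,60))
E
```

```text
tab top [467.2 347.8 118. ] 0.02
down [467.5 348.2 100.6] [-0.8  0.   0.6]
gap 28.6 ff 49.6
lift gap 28.5 w [-0.68  0.05 -0.65] clock 47.43
slid [-0.2  0.  -0.4] 51.63
press [(43.0, 0.6), (44.0, 0.1), (45.0, -0.1), (46.0, 0.1), (47.0, 3.4), (47.5, 4.8), (48.0, 7.7), (48.25, 8.3), (48.5, 10.0)] [-10.   -0.6   5. ] clock 55.75
(48.5, np.float64(9.96042225187421))
```

```bash
python3 - <<'E'
from fetch import *
gripper_to(58); p=np.array(bot.state()["position"]); bot.line_to(p+[0,0,80],velocity=200); bot.movep([480,-60,340],qy(YAW)); bot.dwell(.3)
t=read_camera("scene");c=read_camera("top");print(bot.state()["clock"])
z=lambda c,a=40:(lambda u:cv2.resize(c["pixels"][u[1]-40:u[1]+60,u[0]-50:u[0]+50],(400,400),interpolation=cv2.INTER_CUBIC))(proj(c,[ROOT+U*50])[0].astype(int))
cv2.imwrite("pics/end.png",np.hstack([z(t),z(c)])[:,:,::-1])
E
```

```text
57.75
```

View pics/end.png

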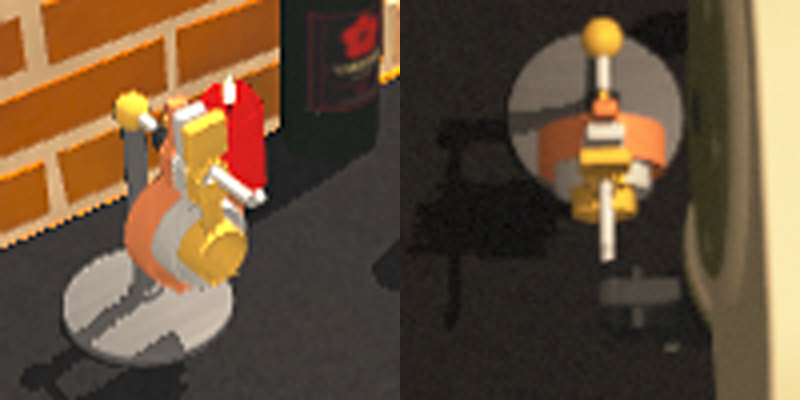

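All three hang nested against the collar: copper at the back, then steel, then brass in front. The robot is clear, so I'm handing in.

```bash
python3 -c "
from cell import bot
print(bot.job_done())"
```

```text
the job is handed in; nothing more can be done
None
```

The three measures hang nested on the hook in the order asked (copper against the collar, then steel, then brass), each pressed home with about 8–10 N; the robot was clear of them, and I handed the job in at about 58 s.

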